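Open the lift-and-slide hatch of a bench store and put a box away

ROBOT

A 6-joint arm with a two-finger parallel gripper is mounted at the origin on a cart in front of the work surface, level with it; the furniture and walls round the work are solid. World frame = base frame: x ahead of the robot, y to its left, z up, the work surface at z = 0. Lengths are in m, angles in rad, forces in N, time in s.
With the tool pointing down it reaches from about 0.325 to 0.85 m from the base axis. Payload 4.4 kg.
Tool frame: the origin (TCP) lies at the centre of the arm's flange, where the gripper is bolted on; the fingertips stand 199 mm ahead of it and the grasp point (between the pads) lies 180 mm ahead of it; z points along the fingers, y is the line along which they close (so a half turn about z gives the same grasp; the last joint's range is limited). The gripper opens to 94 mm and grips with 3 to 60 N. Pads are 16 mm wide; open, the fingers measure 119 mm over their backs; the gripper's body (75 mm by 177 mm) begins 78 mm behind the grasp point.
Start: joints at [-1.472, 0.207, 1.542, -0, 1.393, -0.15], TCP at [0.142, -0.557, 0.405] pointing down, gripper open.
Joint ranges: [-2.73, 2.73], [-0.86, 2.22], [0.23, 2.46], [-1.11, 4.25], [0.08, 2.63], [-2.82, 2.82]. Speed limits (rad/s): [2.79, 2.79, 3.14, 3.14, 3.14, 3.14].

INTERFACE

Orientations are given as a unit quaternion [x, y, z, w].
In Python, from workcell import * gives the robot as it stands. The module is installed in compiled form; this text tells all that it offers.
- The arm moves only by the tool servo_tool, never from a script. Its argument "steps" is a list of rows, each a list of 3 entries, a list of its own where there are three numbers: the shift along the world's x, y, z in mm, then the turn about the world's z in rad, then the finger opening in mm, from 0 to 94. In form: [[[tx, ty, tz], twist, gripper], ...]. A call has 1 to 20 rows; each row shifts and turns the commanded pose from where the row before left it; what a row does not reach is not made up. A row lasts 1/10 s, in which the tool goes at most 50 mm and 8.59 degrees, less where a joint would pass 70% of its speed; a pose out of reach is approached as far as the arm can. A call with a gripper value outside its range is refused whole. The fingers move at their own pace and stop on an object; "grip_force" is the grip in N (left out, the last holds). Time passes only in rows, so rows that do not move let the fingers close. It gives the time, the measured TCP pose, the force, the opening and the grip force at its end, in the units of the state.
- read_state(): the state, without advancing time (a new reading comes with each control period).
- get_image(name): name is "scene" or "top" or "wrist"; returns (picture, depth): 480x640x3 uint8, red, green, blue; 480x640 float32, m along the optical axis (not along the pixel's ray), 0 where there is no reading.
- get_calibration(name): a dict with "fx", "fy", "cx", "cy" (pixels), "R" (3x3) and "t" (3): a world point X has camera coordinates R X + t. Camera axes: x right, y down, z forward; pixel columns grow to the right and rows downward; lengths in m; the calibration is good to about 2 mm. The wrist camera is an equidistant fisheye: a pixel r from the principal point sees the ray r / f radians off the axis. A picture is of the moment at which its call begins: read the wrist's pose just before it. get_calibration takes no time and is no camera call; for the wrist camera it gives the pose at the moment of the call.
- close_job(): hands the job in; it is judged then, once.
The state is a dict: "t": time; "joint_pos": joint angles; "qd": joint speeds; "joint_efforts": joint torques, N m; "eef_pos": TCP position; "tool_rot": TCP orientation; "contact_force": force on the tool from outside, world axes, zero at the start; "ft_torque": the same for the moment, N m; "width": opening from 0.0 (shut) to 1.0 (fully open); "grasp_force": force on a finger pad.
Only numpy, scipy, OpenCV 4.12 (cv2) and the standard library are available. Lean on these libraries where they do the work, as an engineer would, in place of code of your own. Each camera call takes 0.05 s, during which the arm holds its last target. There are 200 camera calls.

TASK

Lift the recessed hatch of the low wooden store out of its seat by its handle, slide it along its channels over the deck until it meets the far end, and leave it lying flat there. Then set the smaller of the two cardboard boxes down on the floor of the opened store, flat and right way up. Leave the larger cardboard box where it is.

Things in the scene. Friction and masses are not known exactly. Their poses are not given: they have to be found in the camera images.
- store: Low fixed plywood box, 200 (x) by 338 (y) by 94 mm high; origin: centre of its underside. Its -y half is a compartment shut by the hatch, its +y half a deck at z = 66 mm. The hatch, loose, lies 12 mm deep in a recess, flush with the deck, whose edge (y = -3 mm) blocks it until lifted 12 mm. Aluminium lips along both sides (undersides z = 88 mm, inner edges x = -76, +76 mm) keep it in its channels.
- hatch_grip (a point): Centre of the hatch's handle, a straight steel bar along x, 100 mm long, 14 wide (y), 12 high, on two posts 80 mm apart, 32 mm free below it. 50 mm above the underside of the hatch, a wooden panel 170 (x) by 150 (y) by 12 mm, up to 0.65 kg, with 3 mm play at the sides, 2 mm at the ends. In the store's frame x = 0, y = -80, z = 104 mm when shut.
- open_grip (a point): Point fixed to the store (same axes): where the centre of the handle bar is when the hatch lies on the deck against the far end wall, 162 mm towards the store's +y and 12 mm higher than when shut. The lips allow 22 mm of lift; 16 to 18 mm is good for sliding. The hatch stays where it is left on the deck.
- store_floor (a point): Point fixed to the store: centre of the compartment's floor, 6 mm above the bench, straight below the shut hatch's handle. The open mouth above it is 140 mm (store's x) by 154 mm (y); the ledges round it are 54 mm, the side walls and lips 94 mm above the bench.
- small_box (a point): Centre (half-way up) of the smaller closed cardboard box, 57 (x) by 87 (y) by 35 mm, loose on the bench to the left of the store. Grip it across its x.
- large_box (a point): Centre (half-way up) of the larger, similar cardboard box, 72 (x) by 107 (y) by 43 mm, loose on the bench near the smaller one. To be left alone.
Mind the look-alikes: they are no part of the job. What is shaped like the part that bears small_box but blue, purple or turquoise is not meant.

How it is judged:
By the outcome, as a careful person would: the job done as asked, in the order asked, and still so for the second after the job is handed in, with the robot touching nothing.
It also fails if it takes over 58 s, if anything falls off the work surface, if the arm or the gripper's body presses on something with over 40 N, if the wrist force passes 120 N, or if a joint passes its speed limit or range.

## Working session

There is one attempt and no reset: what is moved stays moved. The work goes in short steps, Python scripts to look and compute and a tool call to move; the robot and the scene stay as the last step left them, time stands still between calls to the robot, and variables do not carry over. Pictures are saved under pics/ and viewed, at most 10 in all, crops included, and the job is handed in when it is done.

Besides the shell and the picture viewer there is one more tool, called after ">>>" as name(argument=value, ...), one argument or row to a line, values as JSON. servo_tool: Moves the arm, as the interface text tells. Its arguments: {"type":"object","properties":{"steps":{"type":"array"},"grip_force":{"type":"number"}},"required":["steps"]}

```bash
mkdir -p pics
cat > h.py <<'E'
from workcell import *
import numpy as np, cv2
def save(n,im): cv2.imwrite('pics/'+n+'.png',cv2.cvtColor(im,cv2.COLOR_RGB2BGR))
def cloud(name):
    im,d=get_image(name); c=get_calibration(name)
    v,u=np.mgrid[:480,:640]
    P=np.stack([(u-c['cx'])/c['fx']*d,(v-c['cy'])/c['fy']*d,d],-1)
    R=np.array(c['R']);t=np.array(c['t'])
    W=(P-t)@R
    W[d==0]=np.nan
    return im,W
E
python3 - <<'E'
from h import *
a,W=cloud('top'); b,V=cloud('scene')
save('top',a); save('scene',b); np.savez('m.npz',a=a,W=W,b=b,V=V)
s=read_state();print(s)
for n in('top','scene'):print(get_calibration(n))
E
```

```text
{'t': 0.1, 'joint_pos': array([-1.47153125e+00,  2.07374900e-01,  1.54276922e+00,  1.73762758e-06,
        1.39349715e+00, -1.50492020e-01]), 'qd': array([-0.00163928, -0.00056999, -0.0053965 ,  0.00123814, -0.00166675,
        0.00058024]), 'joint_efforts': array([ 5.96116042e-04, -3.71862352e+01, -2.82293522e+01,  7.01641222e-02,
        3.11117107e-02, -4.94816834e-05]), 'eef_pos': array([ 0.14208463, -0.55684912,  0.40360358]), 'tool_rot': array([ 9.92212301e-01,  1.24554010e-01,  2.70879355e-05, -1.02394874e-03]), 'contact_force': array([0.08377601, 0.09342454, 0.37642202]), 'ft_torque': array([ 0.04920436,  0.00822558, -0.03482221]), 'grasp_force': 0.0, 'width': 0.9954132412904284}
{'fx': 540.4013062395501, 'fy': 540.4013062395501, 'cx': 323.0086829456996, 'cy': 233.17903951940542, 'R': array([[-0.01794909, -0.99975668, -0.01282228],
       [-0.98519556,  0.01987156, -0.17027866],
       [ 0.17049203,  0.0095761 , -0.98531252]]), 't': array([0.25225011, 0.48714995, 1.15766494])}
{'fx': 472.25293842550093, 'fy': 472.25293842550093, 'cx': 319.2017542424433, 'cy': 236.88033547153995, 'R': array([[-0.86394135, -0.50357536, -0.00414812],
       [-0.2416332 ,  0.4217483 , -0.8739232 ],
       [ 0.44183565, -0.75401607, -0.48604632]]), 't': array([0.5387255 , 0.11381313, 1.02472502])}
```

View pics/top.png

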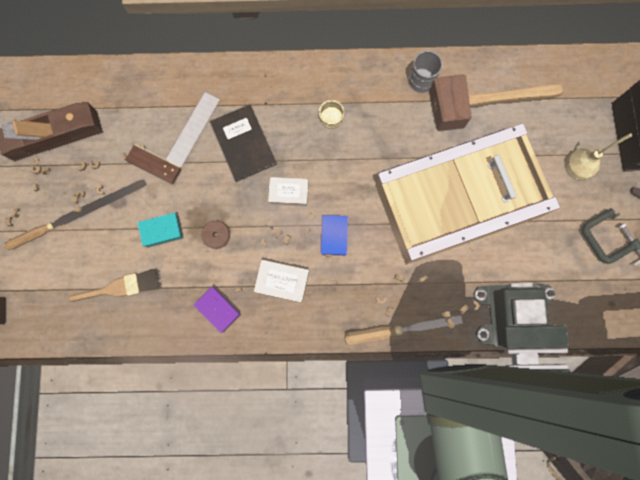

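View pics/scene.png

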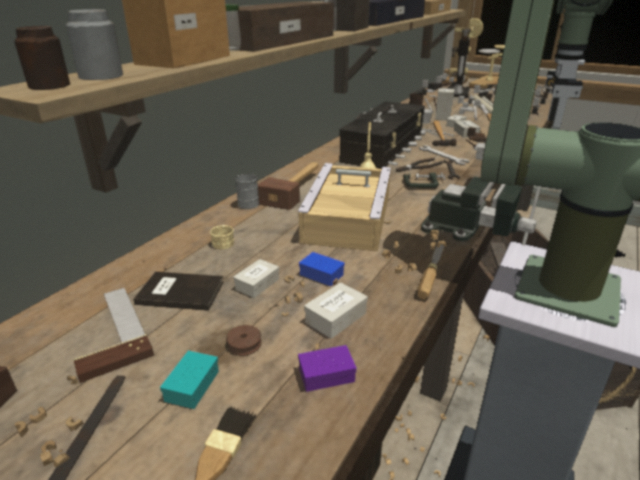

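The top view shows the store with the hatch handle at about (502,178), the deck to its left. There are two white cardboard boxes: (288,190), which looks smaller, and (281,280), which looks larger. Blue (334,235), turquoise (160,229) and purple (217,309) are look-alikes. I'll confirm the sizes by measuring and in a crop.

Run:
```python
from h import *
m=np.load('m.npz');a,W=m['a'],m['W']
c=get_calibration('top');R=np.array(c['R']);t=np.array(c['t'])
def cast(uv,z):
    uv=np.atleast_2d(uv).astype(float)
    r=np.c_[(uv[:,0]-c['cx'])/c['fx'],(uv[:,1]-c['cy'])/c['fy'],np.ones(len(uv))]@R
    o=-R.T@t
    return (o+r*((z-o[2])/r[:,2])[:,None])[:,:2]
hsv=cv2.cvtColor(a,cv2.COLOR_RGB2HSV)
def rect(mask,z,n):
    cs,_=cv2.findContours(mask.astype(np.uint8)*255,cv2.RETR_EXTERNAL,cv2.CHAIN_APPROX_NONE)
    k=max(cs,key=cv2.contourArea)[:,0]
    p=cast(k,z);r=cv2.minAreaRect((p*1000).astype(np.float32));print(n,np.round(r[0],1),np.round(r[1],1),round(r[2],1),'medz',np.nanmedian(W[mask>0][:,2]))
    print('  box',np.round(cv2.boxPoints(r)).tolist())
v,u=np.mgrid[:480,:640]
w=(hsv[...,1]<60)&(hsv[...,2]>140)
def win(x0,x1,y0,y1): return (u>x0)&(u<x1)&(v>y0)&(v<y1)
Z=W[...,2]
rect(win(255,320,165,215)&(Z>0.018)&(Z<.06),.035,'small')
rect(win(245,318,245,310)&(Z>0.022)&(Z<.07),.043,'large')
rect(win(370,570,115,265)&(Z>0.05)&(Z<.2),.094,'store')
rect(win(470,530,140,210)&(Z>0.1)&(Z<.2),.110,'handle')
lip=win(370,570,115,265)&(hsv[...,1]<45)&(hsv[...,2]>150)&(Z>.085)&(Z<.1)
n,l,st,ce=cv2.connectedComponentsWithStats(lip.astype(np.uint8))
for i in range(1,n):
    if st[i,4]>300: rect(l==i,.094,'lip')
print('bench z',np.nanmedian(Z[330:340,250:320]))
crop=cv2.resize(a[160:310,235:355],None,fx=4,fy=4,interpolation=cv2.INTER_CUBIC);save('crop',crop)
```

```text
small [592.5 319.8] [87.3 59.3] 85.9 medz 0.03460127040466309
  box [[560.0, 278.0], [619.0, 274.0], [625.0, 361.0], [566.0, 365.0]]
large [387.7 335.7] [107.5  72.2] 76.6 medz 0.04281583390070152
  box [[340.0, 292.0], [410.0, 275.0], [435.0, 380.0], [365.0, 396.0]]
store [567.7 -68.2] [202.5 345.9] 18.4 medz 0.0675342750999057
  box [[417.0, 64.0], [526.0, -264.0], [718.0, -200.0], [609.0, 128.0]]
handle [ 594.6 -146. ] [99.4 16.2] 18.3 medz 0.10907696632959187
  box [[545.0, -154.0], [550.0, -169.0], [644.0, -138.0], [639.0, -123.0]]
lip [653.6 -43.3] [ 24.3 339.1] 18.3 medz 0.09396861870539513
  box [[589.0, 114.0], [695.0, -208.0], [718.0, -201.0], [612.0, 122.0]]
lip [487.2 -98.7] [ 25.9 338.7] 18.4 medz 0.09384514195431325
  box [[421.0, 58.0], [529.0, -263.0], [553.0, -255.0], [446.0, 66.0]]
bench z 7.864506039688146e-05
```

View pics/crop.png

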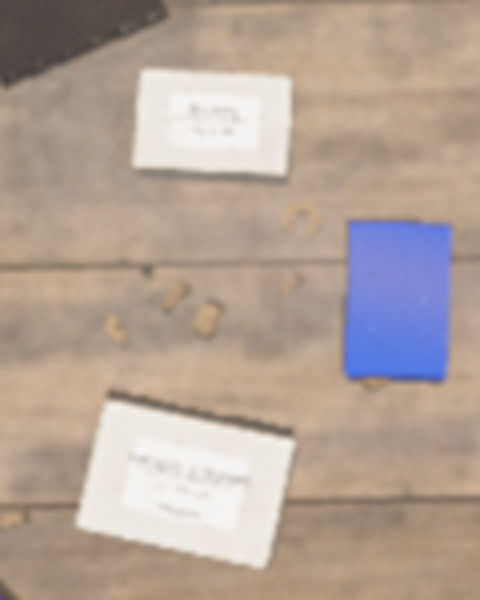

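The small box is (288,190), white and 59×87 mm, centred at world (592,320). The large one is (281,280), 72×107 mm. The crop confirms both are white cardboard, and the blue box differs. Store yaw is about +0.32 rad and the handle is at (595,-146.5). Moving above the handle.

>>> servo_tool(
  steps=[
    [[15,13,0],0.005,60],
    [[30,27,0],0.005,60],
    [[30,27,0],0.005,60],
    [[30,27,0],0.005,60],
    [[30,27,0],0.005,60],
    [[30,27,0],0.005,60],
    [[30,27,0],0.005,60],
    [[30,27,0],0.005,60],
    [[30,27,0],0.005,60],
    [[30,27,0],0.005,60],
    [[30,27,0],0.005,60],
    [[30,27,0],0.005,60],
    [[30,27,0],0.005,60],
    [[30,27,0],0.005,60],
    [[30,27,0],0,60],
    [[18,19,0],0,60],
    [[0,0,0],0,60],
    [[0,0,0],0,60],
  ],
  grip_force=30,
)

```text
t: 1.9
eef_pos: [0.5949, -0.1458, 0.4041]
tool_rot: [0.987, 0.16, -0.001, -0.0]
contact_force: [0.8, -0.5, -0.5]
width: 0.634
grasp_force: 0.0
```

>>> servo_tool(
  steps=[
    [[0,0,-15],0,60],
    [[0,0,-20],0,60],
    [[0,0,-20],0,60],
    [[0,0,-20],0,60],
    [[0,0,-20],0,60],
    [[0,0,-15],0,60],
    [[0,0,-12],0,60],
    [[0,0,0],0,60],
    [[0,0,0],0,60],
  ],
)

```text
t: 2.8
eef_pos: [0.5951, -0.1475, 0.2828]
tool_rot: [0.987, 0.159, 0.0, 0.0]
contact_force: [-0.0, -0.4, 0.2]
width: 0.641
grasp_force: 0.0
```

Run:
```python
from h import *
a,_=get_image('wrist');save('w1',a)
```

```text
(no output)
```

View pics/w1.png

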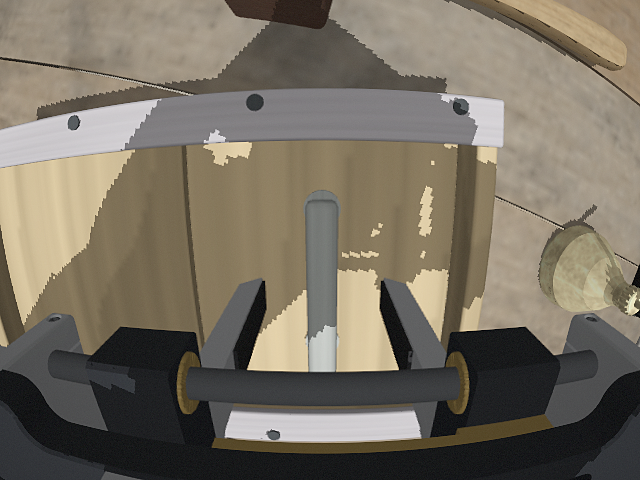

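The wrist view shows the bar (322,280) running centrally between the fingers (255 and 395). Closing on it now, then lifting.

>>> servo_tool(
  steps=[
    [[0,0,0],0,5],
    [[0,0,0],0,5],
    [[0,0,0],0,5],
    [[0,0,0],0,5],
    [[0,0,0],0,5],
    [[0,0,0],0,5],
    [[0,0,0],0,5],
    [[0,0,0],0,5],
  ],
  grip_force=40,
)

```text
t: 3.65
eef_pos: [0.5951, -0.1471, 0.2826]
tool_rot: [0.987, 0.159, -0.0, -0.0]
contact_force: [-0.2, 0.2, -0.8]
width: 0.144
grasp_force: 40.0
```

>>> servo_tool(
  steps=[
    [[0,0,3],0,5],
    [[0,0,4],0,5],
    [[0,0,4],0,5],
    [[0,0,4],0,5],
    [[0,0,2],0,5],
    [[0,0,0],0,5],
    [[0,0,0],0,5],
  ],
)

```text
t: 4.35
eef_pos: [0.5951, -0.1472, 0.2996]
tool_rot: [0.987, 0.159, -0.0, -0.0]
contact_force: [-1.0, -0.6, -6.0]
width: 0.146
grasp_force: 40.0
```

>>> servo_tool(
  steps=[
    [[-2.4,7.1,0],0,5],
    [[-4.7,14.2,0],0,5],
    [[-4.7,14.2,0],0,5],
    [[-4.7,14.2,0],0,5],
    [[-4.7,14.2,0],0,5],
    [[-4.7,14.2,0],0,5],
    [[-4.7,14.2,0],0,5],
    [[-4.7,14.2,0],0,5],
    [[-4.7,14.2,0],0,5],
    [[-4.7,14.2,0],0,5],
    [[-2.4,7.1,0],0,5],
    [[0,0,0],0,5],
    [[0,0,0],0,5],
  ],
)

```text
t: 5.65
eef_pos: [0.5482, -0.0053, 0.2998]
tool_rot: [0.987, 0.159, 0.0, 0.0]
contact_force: [0.3, -0.1, -5.3]
width: 0.147
grasp_force: 40.0
```

>>> servo_tool(
  steps=[
    [[-0.9,2.8,0],0,5],
    [[-0.9,2.8,0],0,5],
    [[-0.9,2.8,0],0,5],
    [[-0.6,1.9,0],0,5],
    [[0,0,0],0,5],
  ],
)

```text
t: 6.15
eef_pos: [0.5446, 0.0054, 0.2996]
tool_rot: [0.987, 0.159, -0.0, -0.0]
contact_force: [-0.5, -0.5, -6.2]
width: 0.148
grasp_force: 40.0
```

>>> servo_tool(
  steps=[
    [[-0.3,0.9,0],0,5],
    [[-0.3,0.9,0],0,5],
    [[0,0,0],0,5],
  ],
)

```text
t: 6.45
eef_pos: [0.5442, 0.0069, 0.2998]
tool_rot: [0.987, 0.159, 0.0, 0.0]
contact_force: [0.8, -0.8, -6.2]
width: 0.143
grasp_force: 40.0
```

>>> servo_tool(
  steps=[
    [[-0.3,0.9,0],0,5],
    [[-0.2,0.5,0],0,5],
    [[0,0,0],0,5],
  ],
)

```text
t: 6.75
eef_pos: [0.544, 0.0075, 0.3002]
tool_rot: [0.987, 0.159, 0.0, 0.001]
contact_force: [0.8, -5.2, -5.1]
width: 0.146
grasp_force: 40.0
```

The hatch meets the end wall (5 N). Lowering it onto the deck and releasing.

>>> servo_tool(
  steps=[
    [[0,0,-2],0,5],
    [[0,0,-2],0,5],
    [[0,0,-1],0,5],
    [[0,0,0],0,5],
  ],
)

```text
t: 7.15
eef_pos: [0.5445, 0.0076, 0.2955]
tool_rot: [0.987, 0.159, 0.001, 0.001]
contact_force: [0.9, -4.6, -3.5]
width: 0.142
grasp_force: 40.0
```

>>> servo_tool(
  steps=[
    [[0,0,-0.5],0,5],
    [[0,0,0],0,5],
  ],
)

```text
t: 7.35
eef_pos: [0.5445, 0.0075, 0.2951]
tool_rot: [0.987, 0.159, 0.001, 0.001]
contact_force: [2.0, -4.2, -3.8]
width: 0.144
grasp_force: 40.0
```

>>> servo_tool(
  steps=[
    [[0,0,-0.7],0,5],
    [[0,0,0],0,5],
  ],
)

```text
t: 7.55
eef_pos: [0.5445, 0.0075, 0.2947]
tool_rot: [0.987, 0.159, 0.001, 0.001]
contact_force: [1.2, -5.6, -2.6]
width: 0.142
grasp_force: 40.0
```

>>> servo_tool(
  steps=[
    [[0,0,-0.5],0,5],
    [[0,0,0],0,5],
  ],
)

```text
t: 7.75
eef_pos: [0.5446, 0.0075, 0.2946]
tool_rot: [0.987, 0.159, 0.001, 0.001]
contact_force: [0.2, -5.8, -0.8]
width: 0.14
grasp_force: 40.0
```

>>> servo_tool(
  steps=[
    [[0,0,0],0,30],
    [[0,0,0],0,50],
    [[0,0,0],0,50],
    [[0,0,0],0,50],
    [[0,0,0],0,50],
    [[0,0,10],0,60],
    [[0,0,20],0,80],
    [[0,0,25],0,90],
    [[0,0,25],0,90],
    [[0,0,20],0,90],
    [[0,0,10],0,90],
  ],
)

```text
t: 8.85
eef_pos: [0.5442, 0.0083, 0.4061]
tool_rot: [0.987, 0.159, 0.002, 0.001]
contact_force: [0.4, -0.4, 0.3]
width: 0.956
grasp_force: 0.0
```

>>> servo_tool(
  steps=[
    [[2.5,15,0],0.06,90],
    [[5,31,0],0.12,90],
    [[5,31,0],0.12,90],
    [[5,31,0],0.12,90],
    [[5,31,0],0.12,90],
    [[5,31,0],0.12,90],
    [[5,31,0],0.12,90],
    [[5,31,0],0.12,90],
    [[5,31,0],0.12,90],
    [[5,31,0],0.12,90],
    [[2,17.5,0],0.04,90],
    [[0,0,0],0,90],
    [[0,0,0],0,90],
  ],
)

```text
t: 10.15
eef_pos: [0.593, 0.3193, 0.4025]
tool_rot: [0.732, 0.681, -0.001, 0.0]
contact_force: [0.2, 0.1, 0.7]
width: 0.959
grasp_force: 0.0
```

Run:
```python
from h import *
a,_=get_image('wrist');save('w2',a)
m,_=get_image('top');save('t2',m)
s=read_state();print(s['joint_pos'],s['eef_pos'],s['tool_rot'])
```

```text
[ 3.64537938e-01  4.14589950e-01  1.27710450e+00 -5.92161339e-04
  1.45063694e+00  4.37895598e-01] [0.59319709 0.31853259 0.40285137] [ 7.32536906e-01  6.80727154e-01 -4.52608634e-04  1.34067575e-04]
```

View pics/w2.png

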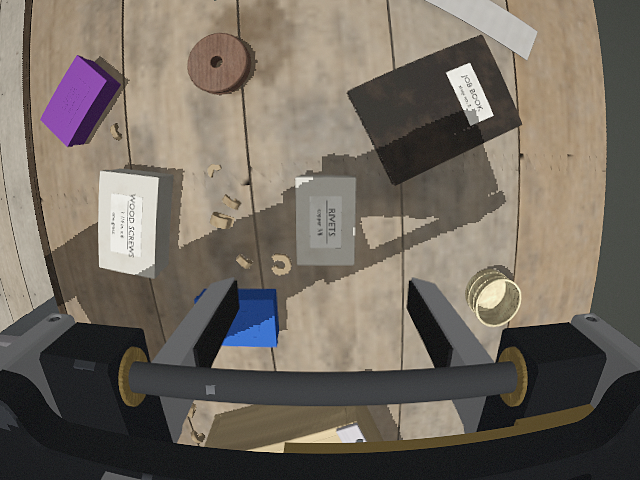

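View pics/t2.png

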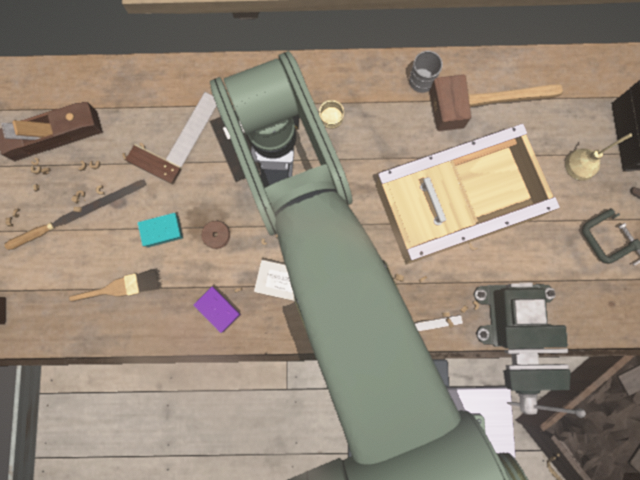

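The hatch lies on the deck with its handle at (433,200), against the far end. The wrist view shows the white "RIVETS" box (326,220) square and centred between the fingers. Descending.

>>> servo_tool(
  steps=[
    [[0,1,-15],0,92],
    [[0,0,-25],0,92],
    [[0,0,-25],0,92],
    [[0,0,-25],0,92],
    [[0,0,-25],0,92],
    [[0,0,-25],0,92],
    [[0,0,-20],0,92],
    [[0,0,-15],0,92],
    [[0,0,-12],0,92],
    [[0,0,-9],0,92],
    [[0,0,0],0,92],
    [[0,0,0],0,92],
  ],
)

```text
t: 11.45
eef_pos: [0.5935, 0.3209, 0.2075]
tool_rot: [0.732, 0.682, 0.001, 0.0]
contact_force: [-0.3, 0.4, -0.5]
width: 0.982
grasp_force: 0.0
```

>>> servo_tool(
  steps=[
    [[0,0,0],0,70],
    [[0,0,0],0,50],
    [[0,0,0],0,50],
    [[0,0,0],0,50],
    [[0,0,0],0,50],
    [[0,0,0],0,50],
    [[0,0,0],0,50],
  ],
  grip_force=15,
)

```text
t: 12.15
eef_pos: [0.5934, 0.3209, 0.2072]
tool_rot: [0.732, 0.682, 0.0, 0.0]
contact_force: [0.9, 0.3, 0.1]
width: 0.586
grasp_force: 15.0
```

>>> servo_tool(
  steps=[
    [[0,0,5],0,50],
    [[0,0,15],0,50],
    [[0,0,25],0,50],
    [[0,0,30],0,50],
    [[0,0,30],0,50],
    [[0,0,30],0,50],
    [[0,0,25],0,50],
    [[0,0,15],0,50],
    [[0,0,0],0,50],
  ],
)

```text
t: 13.05
eef_pos: [0.5936, 0.3211, 0.3857]
tool_rot: [0.732, 0.682, 0.003, 0.001]
contact_force: [0.9, 0.1, -2.8]
width: 0.582
grasp_force: 15.0
```

Run:
```python
from h import *
a,_=get_image('scene');save('s3',a)
```

```text
(no output)
```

View pics/s3.png

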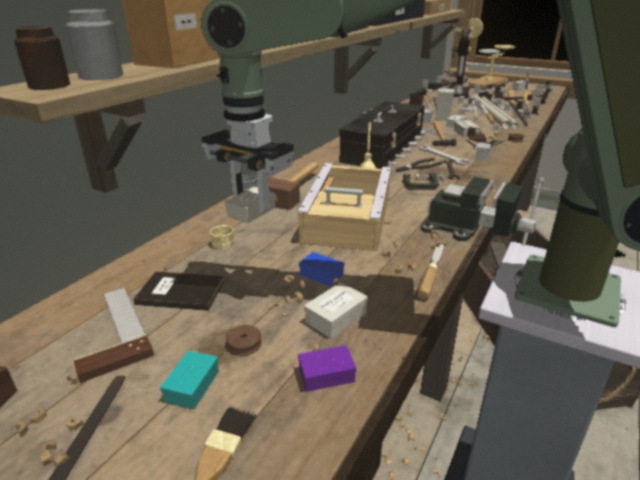

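The box is held level and the large box is untouched. Carrying it over the opening.

>>> servo_tool(
  steps=[
    [[0,-15,0],0.02,50],
    [[0,-30,0],0.03,50],
    [[0,-30,0],0.03,50],
    [[0,-30,0],0.03,50],
    [[0,-30,0],0.03,50],
    [[0,-30,0],0.03,50],
    [[0,-30,0],0.03,50],
    [[0,-30,0],0.03,50],
    [[0,-30,0],0.03,50],
    [[0,-30,0],0.03,50],
    [[0,-30,0],0.03,50],
    [[0,-30,0],0.03,50],
    [[0,-30,0],0.03,50],
    [[0,-30,0],0.01,50],
    [[1,-30,0],0,50],
    [[0,-30,0],0,50],
    [[0,-20,0],0,50],
    [[0,-13,0],0,50],
    [[0,0,0],0,50],
    [[0,0,0],0,50],
  ],
)

```text
t: 15.1
eef_pos: [0.5939, -0.1766, 0.3807]
tool_rot: [0.586, 0.81, 0.0, -0.001]
contact_force: [-0.5, 0.2, -2.9]
width: 0.581
grasp_force: 15.0
```

>>> servo_tool(
  steps=[
    [[1,15,0],0,50],
    [[0,14.5,0],0,50],
    [[0,0,0],0,50],
    [[0,0,0],0,50],
  ],
)

```text
t: 15.5
eef_pos: [0.5952, -0.1461, 0.3822]
tool_rot: [0.585, 0.811, -0.0, 0.0]
contact_force: [0.5, 0.0, -2.5]
width: 0.586
grasp_force: 15.0
```

Run:
```python
from h import *
a,_=get_image('wrist');save('w4',a)
print(read_state()['eef_pos'])
```

```text
[ 0.59523196 -0.14667072  0.38218997]
```

View pics/w4.png

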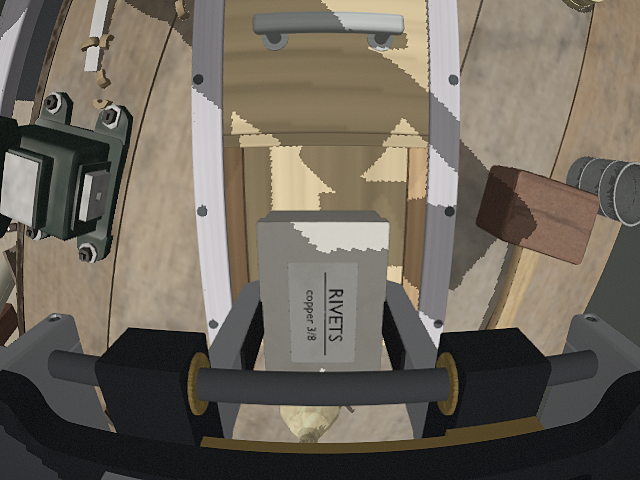

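Box held square and centred between the lips (x ≈ 205–445); the opening is clear below. Descending.

>>> servo_tool(
  steps=[
    [[0,0,-10],0,50],
    [[0,0,-20],0,50],
    [[0,0,-20],0,50],
    [[0,0,-20],0,50],
    [[0,0,-20],0,50],
    [[0,0,-20],0,50],
    [[0,0,-20],0,50],
    [[0,0,-15],0,50],
    [[0,0,-10],0,50],
    [[0,0,-6],0,50],
    [[0,0,0],0,50],
    [[0,0,0],0,50],
  ],
)

```text
t: 16.75
eef_pos: [0.5956, -0.1479, 0.2217]
tool_rot: [0.586, 0.81, 0.0, 0.001]
contact_force: [-0.2, 0.2, -3.0]
width: 0.583
grasp_force: 15.0
```

>>> servo_tool(
  steps=[
    [[0,0,-2],0,50],
    [[0,0,-2],0,50],
    [[0,0,-1],0,50],
    [[0,0,0],0,50],
  ],
)

```text
t: 17.15
eef_pos: [0.5951, -0.1476, 0.2159]
tool_rot: [0.586, 0.81, -0.0, -0.0]
contact_force: [1.0, -0.0, -3.4]
width: 0.582
grasp_force: 15.0
```

>>> servo_tool(
  steps=[
    [[0,0,-1.5],0,50],
    [[0,0,-1],0,50],
    [[0,0,0],0,50],
  ],
)

```text
t: 17.45
eef_pos: [0.5951, -0.1477, 0.2133]
tool_rot: [0.586, 0.81, -0.0, -0.0]
contact_force: [0.4, 0.4, -2.8]
width: 0.583
grasp_force: 15.0
```

>>> servo_tool(
  steps=[
    [[0,0,-0.5],0,50],
    [[0,0,0],0,50],
  ],
)

```text
t: 17.65
eef_pos: [0.5952, -0.1477, 0.2132]
tool_rot: [0.586, 0.81, 0.0, 0.0]
contact_force: [-1.6, -0.1, -1.6]
width: 0.583
grasp_force: 15.0
```

Contact with the floor. Releasing with a modest opening, then withdrawing straight up and aside.

>>> servo_tool(
  steps=[
    [[0,0,-0.3],0,56],
    [[0,0,0],0,60],
    [[0,0,0],0,66],
    [[0,0,0],0,72],
    [[0,0,0],0,72],
    [[0,0,0],0,72],
    [[0,0,5],0,72],
    [[0,0,15],0,72],
    [[0,0,25],0,72],
    [[0,0,30],0,72],
    [[0,0,30],0,72],
    [[0,0,30],0,72],
    [[0,0,30],0,72],
    [[0,0,20],0,72],
    [[-20,-20,5],0,72],
    [[-25,-30,0],0,72],
    [[-25,-30,0],0,72],
    [[-25,-30,0],0,72],
    [[-25,-30,0],0,72],
    [[-25,-30,0],0,72],
  ],
)

```text
t: 19.65
eef_pos: [0.449, -0.3185, 0.4043]
tool_rot: [0.586, 0.811, -0.0, 0.001]
contact_force: [0.5, 0.1, -1.3]
width: 0.765
grasp_force: 0.0
```

>>> servo_tool(
  steps=[
    [[-25,-30,0],0,72],
    [[-25,-30,0],0,72],
    [[-20,-30,0],0,72],
    [[-10,-30,0],0,72],
    [[0,0,0],0,72],
    [[0,0,0],0,72],
  ],
)

```text
t: 20.25
eef_pos: [0.3698, -0.438, 0.4037]
tool_rot: [0.586, 0.81, 0.0, 0.001]
contact_force: [-0.0, 0.2, -0.2]
width: 0.765
grasp_force: 0.0
```

Run:
```python
from h import *
a,W=cloud('top')
Z=W[...,2]; print(read_state()['contact_force'],read_state()['eef_pos'])
m=np.zeros((480,640),bool);m[160:200,480:520]=1
print('z in compartment',np.nanpercentile(Z[m],[5,50,95]))
g=cv2.resize(a[110:310,240:570],None,fx=2.4,fy=2.4,interpolation=cv2.INTER_CUBIC);save('t5',g)
```

```text
[0.12120808 0.79577102 0.28511836] [ 0.37020485 -0.43728217  0.40344086]
z in compartment [0.00315558 0.03741264 0.04388152]
```

View pics/t5.png

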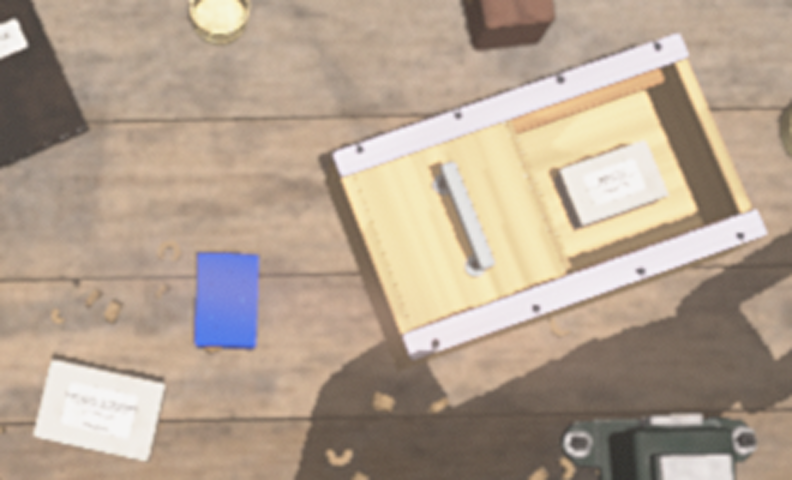

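The crop shows the small box lying square on the compartment floor (612,183) with its label up. The hatch is flat against the far end (handle at 463,215), and the large box (100,408) hasn't moved.

```bash
python3 -c "
from workcell import *
print(close_job())"
```

```text
the job is handed in; nothing more can be done
None
```

The job is handed in at about 20 s on the robot's clock: the hatch lies flat on the deck against the far end, the smaller box sits flat and label up on the store floor, and the larger box was not moved.

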